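# Park the saline bottle at the top of its lane

## Task

Two containers lie on their sides at the foot of the sloping steel bottle rack. With the fingertips, push the glass saline bottle (the one with the narrow neck) gently up its lane until it settles in the rest against the back stop, so that the foot of the lane is free for the next delivery; never let it run back down, and do not pinch or lift it. Leave the straight-sided jar where it lies in the other lane, disturb nothing else, and take your hand away at the end.

Things in the scene. Friction and masses are not known exactly. Their poses are not given: they have to be found in the camera images.
- rack: Fixed stainless steel bottle rack, 236 mm wide (y), 205 mm deep (x), 93 mm high: two equal lanes side by side, each 112 mm wide inside, centres at y = +58 and -58 mm. Origin: on the table under the rack; x is horizontal and points up the lanes, from the low front lip (inner face at x = -115 mm, deck there at z = 20 mm) to the back stop; z up.
- rest (a point): Middle of the rack's rest, between the lanes, on the line where the axis of a 51 mm container lies when home against the stop (rack x = 52, z = 66 mm). The rest is a black-floored trough 44 mm long behind the crest (x = 33, z = 46 mm), 4 mm lower; its floor falls slightly to the back stop, an upright plate with face at x = 77 mm. A container stays there by itself.
- ramp: Sloping deck of the rack (fixed to it), rising 10 degrees. Origin: on the deck, at the front lip's inner face, midway between the lanes; x up the slope, z square to the deck. 150 mm from lip to crest. Lip 8 mm high, 4 mm thick; side walls and divider 22 mm high. A container rolls back freely unless something is kept behind it. Nothing stands within 100 mm in front of the lip.
- bottle: Loose glass saline bottle with paper label, narrow neck and aluminium cap, lying across the foot of either lane against the lip: barrel 51 mm in diameter and 68 mm long, overall 102 mm, 130 to 270 g. Origin: on its axis at the middle of the barrel, at the start 25.5 mm above the deck and 18.5 mm up the slope from the lip's inner face; its y axis runs along the bottle towards the neck.
- jar: White straight-sided plastic jar with a screw lid as wide as itself, 51 mm in diameter, 66 mm long, loose, lying across the foot of the other lane against the lip; to be left there. Origin: on its axis, half-way along.
- vial_a: Small glass vial, 24 mm in diameter, 50 mm high, standing on the table beside the rack (its +y side); leave alone. Origin: centre of its underside.
- vial_b: Another such vial, standing beside the rack on its -y side; leave alone. Origin: centre of its underside.
- tape: Roll of plaster tape lying flat on the table beside the rack, 60 mm in diameter, 25 mm high; leave alone. Origin: centre of its underside.
- alcohol: Clear bottle of alcohol, 56 mm in diameter, 125 mm high, standing beside the rack's +y side; leave alone. Origin: centre of its underside.
- vaccine_box: White carton 45 x 75 x 50 mm high, on the table beside the rack's -y side; leave alone. Origin: centre of its underside.
- sanitiser: White pump bottle of hand gel, 72 mm in diameter, 197 mm high, on the table to the robot's right of the rack; leave alone. Origin: centre of its underside.
There are look-alikes about, which are no part of the job. What is shaped like the bottle but turquoise is not meant.

How it is judged (in metres and radians):
On the way:
1. the bottle is rolled up the lane, on its deck, past half-way (x of bottle in the frame of ramp between 0.08 and 0.145 m and z of bottle in the frame of ramp below 0.0315 m), for 0.05 s.
At the end, for the whole second after the job is handed in: The bottle lies at rest in the rest at the top of its lane: axis within 4 mm of its place against the back stop, down in the trough (axis 60 to 69.5 mm above the table) and square to the lane within 0.1 rad; the jar is within 10 mm and every other thing within 20 mm of where it was (x of bottle in the frame of rack between 0.0477 and 0.056 m and z of bottle in the frame of rack between 0.06 and 0.0695 m and angle between the y axis of bottle and the y axis of rack, either way round below 0.1 rad and linear speed of bottle below 0.02 m/s and distance of jar from where it was at the start of the episode below 0.01 m and distance of each of alcohol, vaccine_box, sanitiser, tape, vial_a, vial_b from where it was at the start of the episode below 0.02 m); the robot touches nothing.
It fails at once if the bottle is lifted more than 10 mm off the deck (z of bottle in the frame of ramp above 0.0355 m).
It fails at once if the bottle runs faster than 0.40 m/s (rolls back down the ramp or is flung up it) (linear speed of bottle above 0.4 m/s).
It fails at once if the bottle runs back onto the front lip (its axis more than 2.5 mm lower down the slope than at the start) (x of bottle in the frame of ramp below 0.016 m).
It fails at once if the fingers press the bottle with more than 25 N (pinched or rammed) (contact force between the fingers and bottle above 25 N).
It fails at once if the jar is moved by more than 10 mm, or another bystander by more than 20 mm (distance of jar from where it was at the start of the episode above 0.01 m or distance of any of alcohol, vaccine_box, sanitiser, tape, vial_a, vial_b from where it was at the start of the episode above 0.02 m).
It also fails if it takes over 40 s, if anything falls off the work surface, if the arm or the gripper's body presses on something with over 40 N, if the wrist force passes 120 N, or if a joint passes its speed limit or range.

## Robot

A 6-joint arm with a two-finger parallel gripper is mounted at the origin on the work surface. World frame = base frame: x ahead of the robot, y to its left, z up, the work surface at z = 0. Lengths are in m, angles in degrees, forces in N, time in s.
With the tool pointing down it reaches from about 0.25 to 0.725 m from the base axis. Payload 9.7 kg.
Tool frame: the origin (TCP) lies midway between the tips of the shut fingers; the grasp point (between the pads) lies 19 mm behind it; z points along the fingers, y is the line along which they close (so a half turn about z gives the same grasp; the last joint's range is limited). The gripper opens to 85 mm and grips with 20 to 120 N. Pads are 22 mm wide; open, the fingers measure 114 mm over their backs; the gripper's body (76 mm by 85 mm) begins 54 mm behind the grasp point. The pads swing forward as they close: fully open they stand 13 mm farther back than shut.
Start: joints at [68.411, 4.979, 10.078, 95.1, 0, 90], TCP at [0.202, 0.511, 0.192] pointing down, gripper open.
Joint ranges: [-179.16, 179.16], [-48.56, 103.87], [-65.8, 70.77], [-126.05, 130.52], [-82.76, 87.17], [-180, 180]. Speed limits (degrees/s): [127.2, 127.2, 147.25, 180, 180, 180].

## Interface

Orientations are given as [roll, pitch, yaw] about the fixed x, y, z axes, in that order (R = Rz(yaw) Ry(pitch) Rx(roll)).
In Python, from workcell import bot gives the robot as it stands.
- The arm moves only by the shell command python3 -m crank 'ROWS' [FORCE]. ROWS is JSON, a list of rows, each an object with "gripper": the finger opening in mm, from 0 to 85.4; "travel": the shift along the tool's x, y, z in mm, a list of three; "twist": the turn, a rotation vector about the tool's x, y, z in rad, a list of three. In form: [{"gripper": gripper, "travel": [tx, ty, tz], "twist": [rx, ry, rz]}, ...]. A call has 1 to 12 rows; each row shifts and turns the commanded pose from where the row before left it, along the tool's axes as they then stand; what a row does not reach is not made up. A row lasts 1/8 s, in which the tool goes at most 62.5 mm and 10.7 degrees, less where a joint would pass 70% of its speed; a pose out of reach is approached as far as the arm can. A call is refused whole if a number of a shift passes 62.5 or a number of a turn 0.188, either way. A call with a gripper value outside its range is refused whole. The fingers move at their own pace and stop on an object; FORCE is the grip in N (left out, the last holds). Time passes only in rows, so rows that do not move let the fingers close. It gives the time, the measured TCP pose, the force, the opening and the grip force at its end, in the units of the state.
- bot.get_obs(): the state, without advancing time (a new reading comes with each control period).
- bot.camera(name): name is "scene" or "side" or "wrist"; returns the picture (400x640x3 uint8, red, green, blue); there is no depth.
- bot.calibration(name): a dict with "vfov" (degrees; the focal length in pixels is half the picture's height over the tangent of half this angle, whatever the lens; pixels are square), "cx", "cy" (the principal point, pixels), "camera_from_world" (4x4, takes a point from world to camera coordinates). Camera axes: x right, y down, z forward; pixel columns grow to the right and rows downward; lengths in m; the calibration is good to about 2 mm. A picture is of the moment at which its call begins: read the wrist's pose just before it. calibration takes no time and is no camera call; for the wrist camera it gives the pose at the moment of the call.
- bot.job_done(): hands the job in; it is judged then, once.
The state is a dict: "time": time; "q": joint angles; "qd": joint speeds; "joint_efforts": joint torques, N m; "ee_pos": TCP position; "tcp_rot": TCP orientation; "wrist_force": force on the tool from outside, world axes, zero at the start; "torque": the same for the moment, N m; "opening": finger opening in m; "grasp_force": force on a finger pad.
Only numpy, scipy, OpenCV 4.12 (cv2) and the standard library are available. Lean on these libraries where they do the work, as an engineer would, in place of code of your own. Each camera call takes 0.05 s, during which the arm holds its last target. There are 200 camera calls.

## Working session

There is one attempt and no reset: what is moved stays moved. The work goes in short steps, Python scripts to look and compute and a shell command to move; the robot and the scene stay as the last step left them, time stands still between calls to the robot, and variables do not carry over. Pictures are saved under pics/ and viewed, at most 10 in all, crops included, and the job is handed in when it is done.

```bash
mkdir -p pics; ls; python3 - <<'E'
from workcell import bot
import cv2,json
o=bot.get_obs();print(o)
for n in("scene","side"):
    cv2.imwrite(f"pics/{n}0.png",bot.camera(n)[:,:,::-1]);print(bot.calibration(n))
E
```

```text
pics
{'time': 0.0, 'q': array([6.84103650e+01, 5.00985539e+00, 1.00335518e+01, 9.51000250e+01,
       8.44166802e-04, 9.00005257e+01]), 'qd': array([ 0.07462243,  0.08286367,  0.00220683, -0.10300117,  0.00754005,
        0.02945187]), 'joint_efforts': array([ 1.05775111e-03, -5.20385993e+01,  4.64806366e+01,  1.60574808e-02,
        1.02458800e-04, -7.51021986e-06]), 'ee_pos': array([0.20226425, 0.51114429, 0.19178697]), 'tcp_rot': array([-1.79923671e+02, -8.43465778e-04,  1.58409838e+02]), 'wrist_force': array([-0.00735666,  0.58031413,  0.38612564]), 'torque': array([ 0.01987385,  0.03315492, -0.02917912]), 'grasp_force': 0.0, 'opening': 0.08528228538372958}
{'vfov': 48.89024660453987, 'cx': 313.93075334424583, 'cy': 201.2109092876366, 'camera_from_world': array([[-0.83296488,  0.55300334,  0.01888947,  0.44310464],
       [ 0.40055295,  0.62618435, -0.66891741, -0.13685798],
       [-0.38174185, -0.54961847, -0.74309669,  1.34769239],
       [ 0.        ,  0.        ,  0.        ,  1.        ]])}
{'vfov': 52.182683486466765, 'cx': 318.4980825294113, 'cy': 195.6922102933667, 'camera_from_world': array([[-0.9981875 , -0.05943399,  0.00945107,  0.50533337],
       [-0.03883561,  0.51618487, -0.85559627,  0.1125955 ],
       [ 0.045973  , -0.85441254, -0.51755743,  0.96539319],
       [ 0.        ,  0.        ,  0.        ,  1.        ]])}
```

View pics/scene0.png

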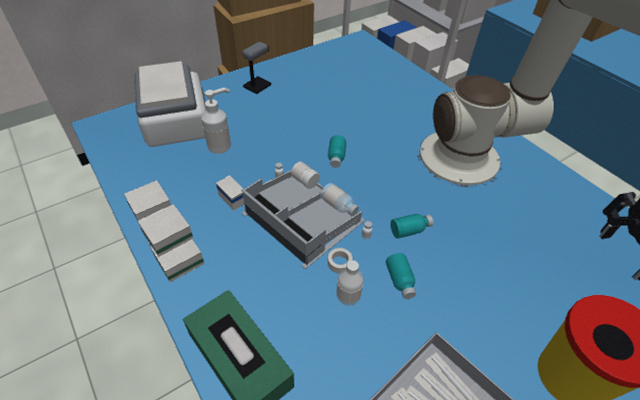

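View pics/side0.png

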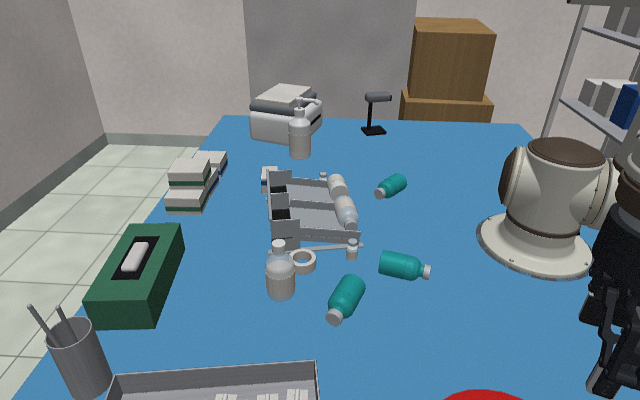

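Candidates: the clear or white bottle with the cap at scene (340,198), the straight white jar at (305,175), turquoise look-alikes at (337,150), (410,225) and (400,272), and the standing alcohol at (349,285). By description I choose (340,198), which lies in the +y lane. I'll check it in a close crop.

```bash
python3 - <<'E'
import cv2,numpy as np
a=cv2.imread("pics/scene0.png")[150:270,230:390];b=cv2.imread("pics/side0.png")[160:260,255:375]
cv2.imwrite("pics/cropA.png",cv2.resize(a,None,fx=5,fy=5,interpolation=cv2.INTER_CUBIC))
cv2.imwrite("pics/cropB.png",cv2.resize(b,None,fx=6,fy=6,interpolation=cv2.INTER_CUBIC))
E
```

```text
(no output)
```

View pics/cropA.png

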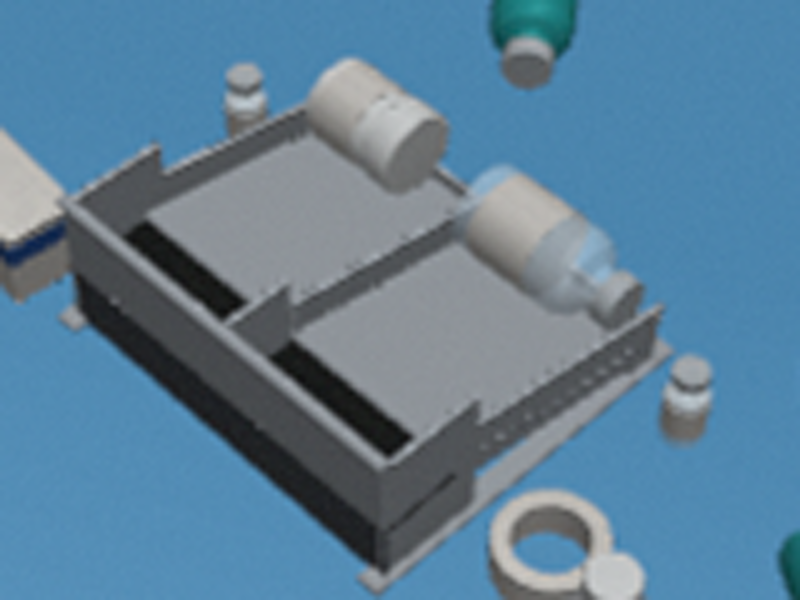

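View pics/cropB.png

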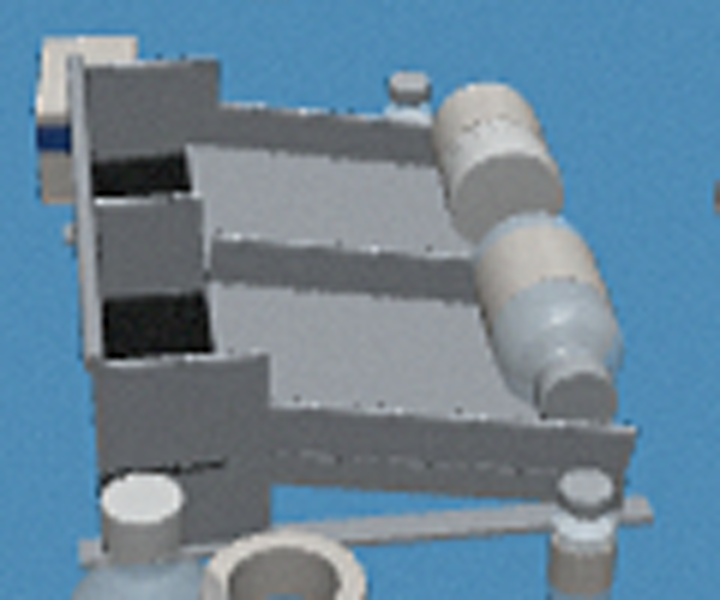

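The crops confirm it: a glass bottle with a paper label and capped neck in the +y lane, neck pointing +y (crop A 545,245). The jar is straight-sided with a lid (crop A 380,125). Next I fit the rack pose from its visible corners.

```bash
cat > h.py <<'E'
import numpy as np
from workcell import bot
from scipy.optimize import least_squares
def proj(n,P,c=None):
    c=c or bot.calibration(n);T=c["camera_from_world"];f=200/np.tan(np.radians(c["vfov"]/2))
    p=np.asarray(P)@T[:3,:3].T+T[:3,3];return p[...,:2]/p[...,2:]*f+[c["cx"],c["cy"]]
def Rz(a):return np.array([[np.cos(a),-np.sin(a),0],[np.sin(a),np.cos(a),0],[0,0,1]])
E
python3 - <<'E'
from h import *
A=[((33,-114,46),(150,222)),((33,2,46),(287,338)),((-119,118,41.6),(660,310)),((77,118,93),(388,460)),((77,-118,93),(73,198))]
B=[((33,-114,46),(188,148)),((33,2,46),(210,287)),((-119,118,41.6),(635,430)),((77,118,93),(97,360)),((77,-118,93),(84,63))]
fa=lambda p:(np.array(p)+.5)/5-.5+[230,150]
fb=lambda p:(np.array(p)+.5)/6-.5+[255,160]
def res(v):
    W=lambda P:np.array(P)/1000@Rz(v[2]).T+[v[0],v[1],0]
    return np.concatenate([(proj("scene",W([a for a,_ in A]))-[fa(p) for _,p in A]).ravel(),(proj("side",W([a for a,_ in B]))-[fb(p) for _,p in B]).ravel()])
r=min((least_squares(res,[.45,.0,y],loss="soft_l1") for y in(-.5,0,.5,2)),key=lambda r:r.cost)
print(r.x,np.degrees(r.x[2]));print(res(r.x).reshape(-1,2).round(1))
x,y,t=r.x
W=lambda P:np.array(P)/1000@Rz(t).T+[x,y,0]
g=np.radians(10)
def ramp(s,yy,z):return [-115+s*np.cos(g)-z*np.sin(g),yy,20+s*np.sin(g)+z*np.cos(g)]
for nm,P in dict(b=ramp(18.5,58,25.5),top=(52,58,66),back=(-95,58,45)).items(): print(nm,W(P),proj("scene",W(P)),proj("side",W(P)))
# bottle points: cap end centre & barrel far end, sizes along axis
for n,px in(("scene",fa((622,297))),("side",fb((580,398)))):print(n,"cap end px",px)
for yy in(80,90,100,110):print(yy,proj("scene",W(ramp(18.5,yy,25.5))),proj("side",W(ramp(18.5,yy,25.5))))
E
```

```text
[ 0.5505483  -0.05009358  0.19287342] 11.050833162703004
[[-0.6 -1.4]
 [ 1.5 -0.4]
 [ 0.8  0. ]
 [ 0.9  0.4]
 [-1.  -1.4]
 [-0.3  0.1]
 [-0.9  0.1]
 [-1.   1.1]
 [ 0.7 -0.1]
 [-0.3 -1. ]]
b [ 0.44009846 -0.01256879  0.04832509] [340.87960064 200.91606482] [346.76768636 215.73488462]
top [0.59046666 0.0167983  0.066     ] [298.13594215 228.51295218] [281.96847466 213.80438394]
back [ 0.44619241 -0.01137863  0.045     ] [339.17754249 202.98557727] [344.1411835  217.06817758]
scene cap end px [354. 209.]
side cap end px [351.25       225.91666667]
80 [347.08376749 205.47799294] [348.57517639 220.97511454]
90 [349.94088967 207.57883683] [349.42035675 223.42544028]
100 [352.82156668 209.6970006 ] [350.28084417 225.92014391]
110 [355.72609101 211.83269933] [351.15705832 228.46044205]
```

```bash
python3 -m crank '[{"gripper":25,"travel":[-31.5,-37,0],"twist":[0,0,0]},{"gripper":25,"travel":[-31.5,-37,0],"twist":[0,0,0]},{"gripper":25,"travel":[-31.5,-37,0],"twist":[0,0,0]},{"gripper":25,"travel":[-31.5,-37,0],"twist":[0,0,0]},{"gripper":25,"travel":[-31.5,-37,0],"twist":[0,0,0]},{"gripper":25,"travel":[-31.5,-37,0],"twist":[0,0,0]},{"gripper":25,"travel":[-31.5,-37,0],"twist":[0,0,0]},{"gripper":25,"travel":[-31.5,-37,0],"twist":[0,0,0]},{"gripper":25,"travel":[-31.5,-37,0],"twist":[0,0,0]},{"gripper":25,"travel":[-31.5,-37,0],"twist":[0,0,0]},{"gripper":25,"travel":[-31.5,-37,0],"twist":[0,0,0]},{"gripper":25,"travel":[-31.5,-37,0],"twist":[0,0,0]}]' 20; python3 -c "
from workcell import bot;print(bot.get_obs()['q'])"
```

```text
time: 1.6
ee_pos: [0.3906, -0.0422, 0.1924]
tcp_rot: [180.0, 0.0, 158.4]
wrist_force: [-0.4, 1.5, -0.8]
opening: 0.0252
grasp_force: 0.0
[-6.16822750e+00 -1.63192815e+01 -9.51623782e+00  9.67963940e+01
  5.66312963e-03  1.54332283e+01]
```

```bash
python3 -m crank '[{"gripper":25,"travel":[0,0,0],"twist":[0,0,-0.1425]},{"gripper":25,"travel":[0,0,0],"twist":[0,0,-0.1425]},{"gripper":25,"travel":[0,0,0],"twist":[0,0,-0.1425]},{"gripper":25,"travel":[0,0,0],"twist":[0,0,-0.1425]},{"gripper":25,"travel":[0,0,0],"twist":[0,0,0]}]'; python3 - <<'E'
from h import *
import cv2
c=bot.calibration("wrist");im=bot.camera("wrist")[:,:,::-1].copy()
W=lambda P:np.array(P)/1000@Rz(.19287).T+[.5505,-.0501,0]
for P in[(-115,2,20),(-115,114,20),(33,2,46),(33,114,46),(-119,118,41.6),(-101,34+6,48.3),(-101,6,48.3),(-101,108,48.3)]:
    u=proj("wrist",W(P),c);print(P,u.round(0))
    if abs(u).max()<900:cv2.circle(im,tuple(int(v) for v in u),3,(0,0,255),1)
cv2.imwrite("pics/w1.png",im)
E
```

```text
time: 2.22
ee_pos: [0.3903, -0.0405, 0.1923]
tcp_rot: [180.0, -0.0, -169.0]
wrist_force: [-0.1, -0.7, -0.4]
opening: 0.0249
grasp_force: 0.0
(-115, 2, 20) [287. 207.]
(-115, 114, 20) [376. 207.]
(33, 2, 46) [289. 320.]
(33, 114, 46) [374. 320.]
(-119, 118, 41.6) [383. 209.]
(-101, 40, 48.3) [317. 225.]
(-101, 6, 48.3) [289. 225.]
(-101, 108, 48.3) [375. 225.]
```

View pics/w1.png

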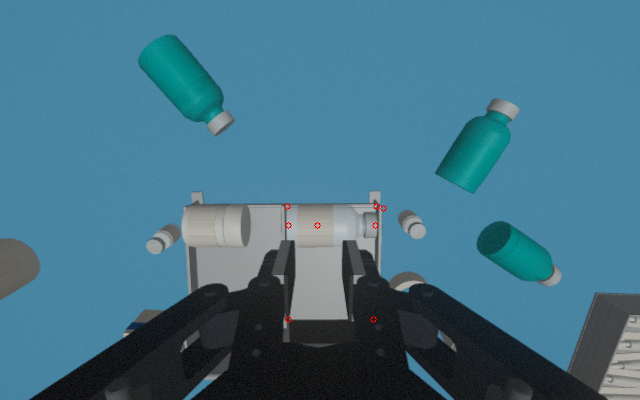

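The wrist view shows the bottle's barrel centred near (317,225) and the lip at row 206. This matches the fitted pose, with the barrel middle at rack y ≈ 40. Descending in front of the lip.

```bash
python3 -m crank '[{"gripper":25,"travel":[0,0,30],"twist":[0,0,0]},{"gripper":25,"travel":[0,0,35],"twist":[0,0,0]},{"gripper":25,"travel":[0,0,35],"twist":[0,0,0]},{"gripper":25,"travel":[0,0,35],"twist":[0,0,0]},{"gripper":25,"travel":[0,0,17],"twist":[0,0,0]},{"gripper":25,"travel":[0,0,0],"twist":[0,0,0]}]'; python3 - <<'E'
from h import *
import cv2
o=bot.get_obs();print((Rz(-.19287)@(o['ee_pos']-[.5505,-.0501,0]))*1000)
im=bot.camera("side")[160:260,255:375,::-1]
cv2.imwrite("pics/s2.png",cv2.resize(im,None,fx=5,fy=5))
E
```

```text
time: 3.02
ee_pos: [0.3899, -0.0405, 0.04]
tcp_rot: [180.0, -0.1, -169.0]
wrist_force: [-0.5, 0.9, 0.1]
opening: 0.0253
grasp_force: 0.0
[-155.74504043   40.24134819   40.01082585]
```

View pics/s2.png

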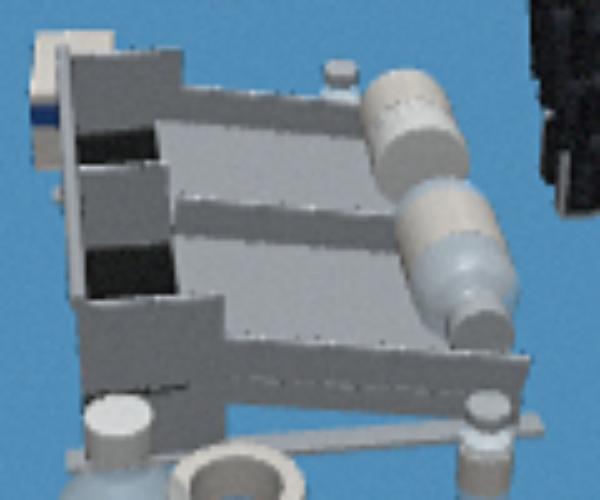

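The fingertips at (575,210) stand clear in front of the lip, behind the bottle. Next I approach slowly, touch, and start up the slope.

```bash
python3 -m crank '[{"gripper":25,"travel":[-4,0,2],"twist":[0,0,0]},{"gripper":25,"travel":[-4,0,1],"twist":[0,0,0]},{"gripper":25,"travel":[-3,0,0],"twist":[0,0,0]},{"gripper":25,"travel":[-2,0,0],"twist":[0,0,0]},{"gripper":25,"travel":[-2,0,0],"twist":[0,0,0]},{"gripper":25,"travel":[-2,0,0],"twist":[0,0,0]},{"gripper":25,"travel":[-2,0,0],"twist":[0,0,0]},{"gripper":25,"travel":[-2,0,-0.3],"twist":[0,0,0]},{"gripper":25,"travel":[-2,0,-0.3],"twist":[0,0,0]},{"gripper":25,"travel":[-2,0,-0.3],"twist":[0,0,0]},{"gripper":25,"travel":[-2,0,-0.3],"twist":[0,0,0]}]'; cat > look.py <<'E'
from h import *
import cv2,sys
o=bot.get_obs();print((Rz(-.19287)@(o['ee_pos']-[.5505,-.0501,0]))*1000,o['wrist_force'])
im=bot.camera("side")[160:260,255:375,::-1]
cv2.imwrite(sys.argv[1],cv2.resize(im,None,fx=5,fy=5))
E
python3 look.py pics/s3.png
```

```text
time: 4.45
ee_pos: [0.4171, -0.0353, 0.0387]
tcp_rot: [180.0, -0.0, -168.9]
wrist_force: [0.1, 0.5, 0.0]
opening: 0.0252
grasp_force: 0.0
[-128.10191608   40.08467111   38.70450951] [0.07032035 0.49188348 0.04917435]
```

View pics/s3.png

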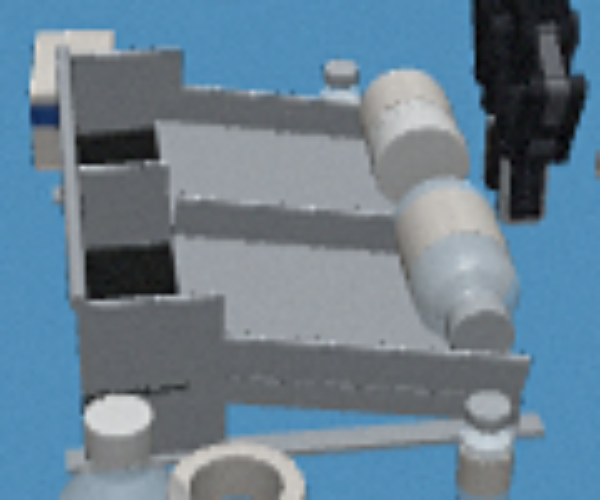

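No contact yet: the finger at (515,215) is still a few mm behind the barrel and the bottle hasn't moved. Continuing gently, parallel to the slope.

```bash
python3 -m crank '[{"gripper":25,"travel":[-2,0,0],"twist":[0,0,0]},{"gripper":25,"travel":[-2,0,0],"twist":[0,0,0]},{"gripper":25,"travel":[-2,0,-0.3],"twist":[0,0,0]},{"gripper":25,"travel":[-2,0,-0.3],"twist":[0,0,0]},{"gripper":25,"travel":[-2,0,-0.4],"twist":[0,0,0]},{"gripper":25,"travel":[-2,0,-0.4],"twist":[0,0,0]},{"gripper":25,"travel":[-2.5,0,-0.4],"twist":[0,0,0]},{"gripper":25,"travel":[-2.5,0,-0.4],"twist":[0,0,0]},{"gripper":25,"travel":[-3,0,-0.5],"twist":[0,0,0]},{"gripper":25,"travel":[-3,0,-0.5],"twist":[0,0,0]},{"gripper":25,"travel":[-3,0,-0.5],"twist":[0,0,0]},{"gripper":25,"travel":[-3,0,-0.5],"twist":[0,0,0]}]'
python3 look.py pics/s4.png
```

```text
time: 6.0
ee_pos: [0.4456, -0.0297, 0.0429]
tcp_rot: [180.0, -0.0, -168.9]
wrist_force: [-0.8, 0.2, 0.4]
opening: 0.025
grasp_force: 0.0
[-99.01035338  40.10138942  42.90899431] [-0.78365264  0.16977876  0.42406481]
```

View pics/s4.png

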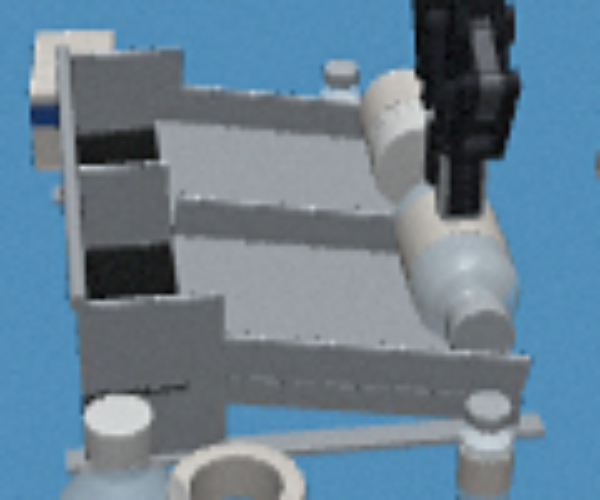

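The fingertip at (460,215) is drawn over the barrel while the bottle stays put, so the tips are higher than I assumed. I'll stop and check the tip height with the calibration.

```bash
python3 - <<'E'
from h import *
import cv2
W=lambda P:np.array(P)/1000@Rz(.19287).T+[.5505,-.0501,0]
f=lambda p:(np.array(p)-[255,160]+.5)*5-.5
for y in(25,60):
  for z in(43,60,75,90):print(y,z,f(proj("side",W((-99,y,z)))).round(0))
c=bot.calibration("wrist");print(c["camera_from_world"].round(3))
im=bot.camera("wrist")[:,:,::-1].copy()
for P,col in[((-99,40,43),(0,0,255)),((-99,60,60),(0,255,0)),((-101,40,48.3),(255,0,0))]:
    u=proj("wrist",W(P),c);print(u);cv2.circle(im,tuple(int(v) for v in u),4,col,2)
cv2.imwrite("pics/w5.png",im)
E
```

```text
25 43 [443. 253.]
25 60 [445. 223.]
25 75 [446. 197.]
25 90 [447. 170.]
60 43 [457. 293.]
60 60 [458. 263.]
60 75 [460. 236.]
60 90 [461. 209.]
[[-0.191  0.982  0.     0.114]
 [ 0.94   0.183  0.289 -0.408]
 [ 0.284  0.055 -0.957  0.112]
 [ 0.     0.     0.     1.   ]]
[316.73605736 228.33806454]
[349.65770417 238.95563472]
[316.69266051 228.56405771]
```

View pics/w5.png

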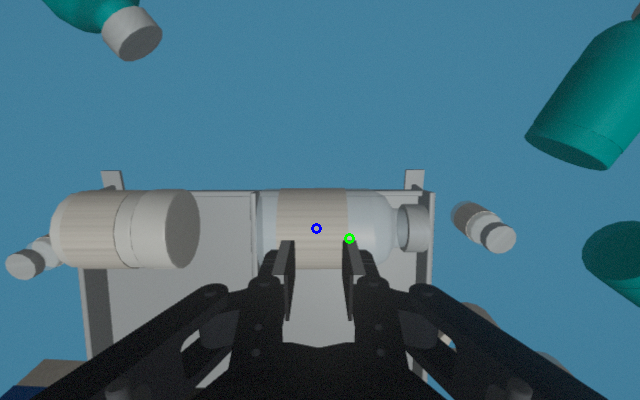

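The wrist view shows both pads ending at row 240, (283..350), above the barrel. The bottle is unmoved, with its label centre still at (316,228). The real tips sit about 35 mm above the reported TCP. I'll back off along the free path and triangulate the tip numerically.

```bash
python3 -m crank '[{"gripper":25,"travel":[12,0,0],"twist":[0,0,0]},{"gripper":25,"travel":[16,0,0],"twist":[0,0,0]},{"gripper":25,"travel":[16,0,0],"twist":[0,0,0]},{"gripper":25,"travel":[16,0,0],"twist":[0,0,0]},{"gripper":25,"travel":[6,0,10],"twist":[0,0,0]},{"gripper":25,"travel":[0,0,10],"twist":[0,0,0]},{"gripper":25,"travel":[0,0,0],"twist":[0,0,0]}]'
cat > tip.py <<'E'
from h import *
import cv2
o=bot.get_obs();t=(Rz(-.19287)@(o['ee_pos']-[.5505,-.0501,0]))*1000;print("tcp rack",t.round(1),o['wrist_force'].round(1))
W=lambda P:np.array(P)/1000@Rz(.19287).T+[.5505,-.0501,0]
for n in("side","scene"):
    im=bot.camera(n)[:,:,::-1];ref=cv2.imread(f"pics/{n}0.png")
    d=(cv2.absdiff(im,ref).max(2)>40)&(im.max(2)<75)
    e=proj(n,W(t));print(n,"proj tcp",e.round(1))
    for z in(20,40,60):print("   +",z,proj(n,W(t+[0,20,z])).round(1),proj(n,W(t+[0,-20,z])).round(1))
    x0,y0=int(e[0])-45,int(e[1])-60
    s=d[y0:y0+80,x0:x0+90]
    for r in range(0,80,2):
        c=np.flatnonzero(s[r]); 
        if len(c):print(y0+r,c.min()+x0,c.max()+x0,len(c),end=" | ")
    print()
E
python3 tip.py
```

```text
time: 6.98
ee_pos: [0.3801, -0.0423, 0.0217]
tcp_rot: [180.0, -0.1, -168.9]
wrist_force: [-0.1, -0.2, 0.3]
opening: 0.0249
grasp_force: 0.0
tcp rack [-165.7   40.3   21.7] [-0.1 -0.2  0.3]
side proj tcp [370.6 219. ]
   + 20 [373.3 216.8] [369.3 207.8]
   + 40 [373.9 209.8] [369.9 200.9]
   + 60 [374.6 202.6] [370.5 194. ]
158 361 393 33 | 160 363 391 29 | 162 364 389 26 | 164 364 385 22 | 166 364 384 21 | 168 364 384 21 | 170 365 385 21 | 172 365 385 18 | 174 365 385 17 | 176 365 384 16 | 178 365 384 16 | 180 365 379 15 | 182 367 387 17 | 184 366 388 23 | 186 367 387 21 | 188 369 386 18 | 190 367 386 20 | 192 367 385 19 | 194 367 384 18 | 196 367 383 17 | 198 367 379 12 | 200 367 378 11 | 202 368 378 9 | 204 372 378 7 | 206 372 378 7 | 208 372 377 6 | 
scene proj tcp [351.6 191.9]
   + 20 [357.7 190.7] [346.7 183. ]
   + 40 [358.4 185.6] [347.3 177.9]
   + 60 [359.1 180.3] [347.8 172.5]
131 344 374 31 | 133 344 373 30 | 135 344 373 29 | 137 343 373 21 | 139 343 373 24 | 141 341 372 32 | 143 341 372 32 | 145 335 372 38 | 147 335 371 37 | 149 335 371 36 | 151 336 370 35 | 153 337 369 33 | 155 337 369 33 | 157 338 370 31 | 159 339 370 30 | 161 339 368 30 | 163 340 370 30 | 165 344 377 27 | 167 345 377 25 | 169 345 375 26 | 171 345 373 22 | 173 345 371 24 | 175 345 369 21 | 177 346 366 17 | 179 346 364 13 | 181 355 361 6 | 183 355 361 6 | 185 355 358 4 |
```

The tips are consistently about 38 mm above the reported TCP in both cameras. Lowering in two stages, checking each.

```bash
python3 -m crank '[{"gripper":25,"travel":[0,0,7],"twist":[0,0,0]},{"gripper":25,"travel":[0,0,7],"twist":[0,0,0]},{"gripper":25,"travel":[0,0,0],"twist":[0,0,0]}]'
python3 tip.py | grep -v '^   +'
```

```text
time: 7.45
ee_pos: [0.3802, -0.0424, 0.0081]
tcp_rot: [180.0, -0.1, -168.9]
wrist_force: [0.1, -0.4, -0.6]
opening: 0.0252
grasp_force: 0.0
tcp rack [-165.6   40.2    8.1] [ 0.1 -0.4 -0.6]
side proj tcp [370.2 223.5]
163 361 392 32 | 165 362 391 30 | 167 364 389 26 | 169 364 385 22 | 171 364 383 20 | 173 364 384 21 | 175 364 385 22 | 177 364 385 19 | 179 364 385 18 | 181 364 384 17 | 183 364 383 16 | 185 365 383 15 | 187 366 387 17 | 189 366 387 18 | 191 366 387 22 | 193 369 386 18 | 195 367 385 19 | 197 367 384 18 | 199 367 384 18 | 201 367 383 17 | 203 366 378 11 | 205 366 378 11 | 207 367 377 9 | 209 371 377 7 | 211 369 377 8 | 213 371 377 7 | 
scene proj tcp [351.1 195.2]
135 344 373 30 | 137 343 373 31 | 139 343 373 31 | 141 343 372 25 | 143 343 372 19 | 145 341 372 32 | 147 341 371 31 | 149 335 371 37 | 151 335 371 37 | 153 335 370 36 | 155 336 369 34 | 157 337 369 33 | 159 337 369 32 | 161 337 370 31 | 163 338 369 30 | 165 339 367 29 | 167 340 369 30 | 169 344 377 27 | 171 344 377 26 | 173 345 375 27 | 175 345 373 21 | 177 345 370 22 | 179 345 368 20 | 181 346 365 16 | 183 346 363 11 | 185 355 361 6 | 187 356 360 5 | 189 357 357 1 |
```

```bash
python3 -m crank '[{"gripper":25,"travel":[-5,0,4],"twist":[0,0,0]},{"gripper":25,"travel":[-7,0,4],"twist":[0,0,0]},{"gripper":25,"travel":[-5,0,0],"twist":[0,0,0]},{"gripper":25,"travel":[-3,0,0],"twist":[0,0,0]},{"gripper":25,"travel":[-2,0,0],"twist":[0,0,0]},{"gripper":25,"travel":[-2,0,0],"twist":[0,0,0]},{"gripper":25,"travel":[-2,0,-0.3],"twist":[0,0,0]},{"gripper":25,"travel":[-2,0,-0.3],"twist":[0,0,0]},{"gripper":25,"travel":[-2,0,-0.3],"twist":[0,0,0]},{"gripper":25,"travel":[-2,0,-0.3],"twist":[0,0,0]},{"gripper":25,"travel":[-2,0,-0.3],"twist":[0,0,0]},{"gripper":25,"travel":[-2,0,-0.3],"twist":[0,0,0]}]'
cat > bot_x.py <<'E'
from h import *
import cv2
# bottle: warm paper label (R>B) blob in the lane, side + scene views
o=bot.get_obs();t=(Rz(-.19287)@(o['ee_pos']-[.5505,-.0501,0]))*1000;print("tcp",t.round(1),"F",o['wrist_force'].round(1))
W=lambda P:np.array(P)/1000@Rz(.19287).T+[.5505,-.0501,0]
g=np.radians(10)
def R(s,y,z=25.5):return W([-115+s*np.cos(g)-z*np.sin(g),y,20+s*np.sin(g)+z*np.cos(g)])
for n in("scene","side"):
    for tag,im in(("ref",cv2.imread(f"pics/{n}0.png")),("now",bot.camera(n)[:,:,::-1])):
        im=im.astype(int);m=((im[:,:,2]-im[:,:,0])>12)&(im[:,:,2]>110)
        poly=np.array([proj(n,R(s,y,h)) for s,y,h in[(-10,22,35),(-10,62,35),(180,62,35),(180,22,35)]]).astype(np.int32)
        M=np.zeros(m.shape,np.uint8);cv2.fillConvexPoly(M,cv2.convexHull(poly),1)
        r,c=np.nonzero(m&(M>0));print(n,tag,len(r),c.mean().round(1) if len(c) else "",r.mean().round(1) if len(r) else "")
    print("  model",[(s,proj(n,R(s,40)).round(0).tolist()) for s in(18,40,60,100,150)])
E
python3 bot_x.py
```

```text
time: 9.05
ee_pos: [0.4161, -0.0355, 0.0027]
tcp_rot: [180.0, -0.0, -168.9]
wrist_force: [-2.1, -0.8, 0.5]
opening: 0.025
grasp_force: 0.8
tcp [-129.1   40.1    2.7] F [-2.1 -0.8  0.5]
scene ref 0  
scene now 0  
  model [(18, [336.0, 197.0]), (40, [330.0, 200.0]), (60, [325.0, 203.0]), (100, [314.0, 210.0]), (150, [300.0, 218.0])]
side ref 1 354.0 206.0
side now 1 346.0 205.0
  model [(18, [346.0, 212.0]), (40, [337.0, 211.0]), (60, [329.0, 210.0]), (100, [312.0, 209.0]), (150, [292.0, 207.0])]
```

Contact: −2 N along the push. I'll loosen the label detector and push on.

```bash
sed -i 's/>12)&(im\[:,:,2\]>110)/>3)\&(im[:,:,2]>130)/' bot_x.py; python3 bot_x.py | grep -v model; python3 -m crank '[{"gripper":25,"travel":[-2,0,-0.4],"twist":[0,0,0]},{"gripper":25,"travel":[-3,0,-0.5],"twist":[0,0,0]},{"gripper":25,"travel":[-3,0,-0.5],"twist":[0,0,0]},{"gripper":25,"travel":[-3,0,-0.5],"twist":[0,0,0]},{"gripper":25,"travel":[-3,0,-0.5],"twist":[0,0,0]},{"gripper":25,"travel":[-3,0,-0.5],"twist":[0,0,0]}]'; python3 bot_x.py
```

```text
tcp [-128.9   40.1    2.7] F [-0.6 -0.2 -0.1]
scene ref 149 333.6 193.8
scene now 163 331.1 195.2
side ref 72 342.2 205.8
side now 72 339.0 205.4
time: 10.0
ee_pos: [0.4329, -0.0322, 0.0056]
tcp_rot: [-180.0, -0.0, -168.9]
wrist_force: [-1.9, -0.2, 0.8]
opening: 0.0247
grasp_force: 0.8
tcp [-112.    40.1    5.6] F [-1.9 -0.2  0.8]
scene ref 149 333.6 193.8
scene now 165 326.9 197.6
  model [(18, [336.0, 197.0]), (40, [330.0, 200.0]), (60, [325.0, 203.0]), (100, [314.0, 210.0]), (150, [300.0, 218.0])]
side ref 72 342.2 205.8
side now 69 331.9 204.9
  model [(18, [346.0, 212.0]), (40, [337.0, 211.0]), (60, [329.0, 210.0]), (100, [312.0, 209.0]), (150, [292.0, 207.0])]
```

The bottle rolls with the fingers: s ≈ 43 mm, and axis to TCP is 35.4 mm. Continuing.

```bash
python3 -m crank '[{"gripper":25,"travel":[-3,0,-0.5],"twist":[0,0,0]},{"gripper":25,"travel":[-4,0,-0.7],"twist":[0,0,0]},{"gripper":25,"travel":[-4,0,-0.7],"twist":[0,0,0]},{"gripper":25,"travel":[-4,0,-0.7],"twist":[0,0,0]},{"gripper":25,"travel":[-4,0,-0.7],"twist":[0,0,0]},{"gripper":25,"travel":[-4,0,-0.7],"twist":[0,0,0]},{"gripper":25,"travel":[-4,0,-0.7],"twist":[0,0,0]},{"gripper":25,"travel":[-4,0,-0.7],"twist":[0,0,0]},{"gripper":25,"travel":[-4,0,-0.7],"twist":[0,0,0]},{"gripper":25,"travel":[-4,0,-0.7],"twist":[0,0,0]},{"gripper":25,"travel":[-4,0,-0.7],"twist":[0,0,0]},{"gripper":25,"travel":[-3,0,-0.5],"twist":[0,0,0]}]'; python3 bot_x.py|grep -v -e model -e ref
```

```text
time: 11.6
ee_pos: [0.4781, -0.0234, 0.0136]
tcp_rot: [-180.0, -0.0, -168.9]
wrist_force: [-2.3, -0.5, 0.0]
opening: 0.025
grasp_force: 0.8
tcp [-66.   40.1  13.6] F [-2.3 -0.5  0. ]
scene now 177 314.2 205.0
side now 79 313.1 203.2
```

```bash
python3 -m crank '[{"gripper":25,"travel":[-3,0,-0.5],"twist":[0,0,0]},{"gripper":25,"travel":[-4,0,-0.7],"twist":[0,0,0]},{"gripper":25,"travel":[-4,0,-0.7],"twist":[0,0,0]},{"gripper":25,"travel":[-4,0,-0.7],"twist":[0,0,0]},{"gripper":25,"travel":[-4,0,-0.7],"twist":[0,0,0]},{"gripper":25,"travel":[-4,0,-0.7],"twist":[0,0,0]},{"gripper":25,"travel":[-4,0,-0.7],"twist":[0,0,0]},{"gripper":25,"travel":[-4,0,-0.7],"twist":[0,0,0]},{"gripper":25,"travel":[-4,0,-0.7],"twist":[0,0,0]},{"gripper":25,"travel":[-4,0,-0.7],"twist":[0,0,0]},{"gripper":25,"travel":[-4,0,-0.7],"twist":[0,0,0]},{"gripper":25,"travel":[-3,0,-0.5],"twist":[0,0,0]}]'; python3 bot_x.py|grep -v -e model -e ref
```

```text
time: 13.2
ee_pos: [0.5232, -0.0146, 0.0216]
tcp_rot: [-180.0, -0.0, -168.9]
wrist_force: [-0.4, -0.3, 0.6]
opening: 0.0249
grasp_force: 0.8
tcp [-20.   40.1  21.6] F [-0.4 -0.3  0.6]
scene now 182 300.9 212.4
side now 78 294.3 201.3
```

```bash
python3 -m crank '[{"gripper":25,"travel":[-2,0,0],"twist":[0,0,0]},{"gripper":25,"travel":[-3,0,0],"twist":[0,0,0]},{"gripper":25,"travel":[-3,0,0],"twist":[0,0,0]},{"gripper":25,"travel":[-3,0,0],"twist":[0,0,0]},{"gripper":25,"travel":[-3,0,0],"twist":[0,0,0]},{"gripper":25,"travel":[-3,0,0],"twist":[0,0,0]},{"gripper":25,"travel":[-3,0,0.5],"twist":[0,0,0]},{"gripper":25,"travel":[-3,0,0.5],"twist":[0,0,0]},{"gripper":25,"travel":[-3,0,0.5],"twist":[0,0,0]},{"gripper":25,"travel":[-3,0,0.5],"twist":[0,0,0]},{"gripper":25,"travel":[-3,0,0],"twist":[0,0,0]},{"gripper":25,"travel":[0,0,0],"twist":[0,0,0]}]'; python3 bot_x.py|grep -v -e ref; python3 -c "
from h import *
for n in('scene','side'):print(n,[proj(n,np.array([x,40,z])/1000@Rz(.19287).T+[.5505,-.0501,0]).round(1) for x,z in((15.4,69.1),(52,66))])"
```

```text
time: 14.8
ee_pos: [0.5545, -0.0084, 0.0196]
tcp_rot: [-180.0, -0.0, -168.9]
wrist_force: [-1.1, -0.1, 0.0]
opening: 0.0255
grasp_force: 0.0
tcp [12.  40.1 19.6] F [-1.1 -0.1  0. ]
scene now 103 293.7 217.0
  model [(18, [336.0, 197.0]), (40, [330.0, 200.0]), (60, [325.0, 203.0]), (100, [314.0, 210.0]), (150, [300.0, 218.0])]
side now 79 285.2 201.3
  model [(18, [346.0, 212.0]), (40, [337.0, 211.0]), (60, [329.0, 210.0]), (100, [312.0, 209.0]), (150, [292.0, 207.0])]
scene [array([303.9, 215.6]), array([293.1, 224.3])]
side [array([297.1, 207.5]), array([281.6, 209.6])]
```

```bash
sed -i 's/(180,62,35),(180,22,35)/(205,62,30),(205,22,30)/' bot_x.py; python3 bot_x.py|grep -v -e ref -e model;  python3 -m crank '[{"gripper":25,"travel":[-1.5,0,0],"twist":[0,0,0]},{"gripper":25,"travel":[-1.5,0,0],"twist":[0,0,0]},{"gripper":25,"travel":[0,0,0],"twist":[0,0,0]}]'; python3 bot_x.py|grep -v -e ref -e model
```

```text
tcp [11.7 40.2 19.5] F [-0.5 -0.1  0.6]
scene now 165 291.7 219.1
side now 109 280.6 202.3
time: 15.38
ee_pos: [0.5574, -0.0079, 0.0196]
tcp_rot: [-180.0, 0.0, -168.9]
wrist_force: [1.1, -0.5, -0.9]
opening: 0.025
grasp_force: 0.0
tcp [14.9 40.1 19.6] F [ 1.1 -0.5 -0.9]
scene now 167 291.6 219.2
side now 108 280.5 202.4
```

The bottle is at home and stationary. Withdrawing: back, then up.

```bash
python3 -m crank '[{"gripper":25,"travel":[6,0,0],"twist":[0,0,0]},{"gripper":25,"travel":[12,0,-2],"twist":[0,0,0]},{"gripper":25,"travel":[15,0,-10],"twist":[0,0,0]},{"gripper":25,"travel":[20,0,-30],"twist":[0,0,0]},{"gripper":25,"travel":[30,0,-40],"twist":[0,0,0]},{"gripper":25,"travel":[40,0,-40],"twist":[0,0,0]},{"gripper":25,"travel":[40,0,-30],"twist":[0,0,0]},{"gripper":25,"travel":[30,0,0],"twist":[0,0,0]},{"gripper":25,"travel":[0,0,0],"twist":[0,0,0]}]'; python3 bot_x.py|grep -v -e ref -e model; python3 - <<'E'
from h import *
import cv2
ims=[]
for n,(y,x) in(("scene",(150,230)),("side",(140,230))):
    im=bot.camera(n)[:,:,::-1].copy()[y:y+120,x:x+150]
    ims.append(cv2.resize(im,None,fx=2.6,fy=4 if 0 else 2.6,interpolation=cv2.INTER_CUBIC))
    for yy in(6,40,74):print(n,yy,((proj(n,np.array([52,yy,66])/1000@Rz(.19287).T+[.5505,-.0501,0])-[x,y])*2.6).round(0))
cv2.imwrite("pics/final.png",np.hstack(ims))
E
```

```text
time: 16.6
ee_pos: [0.3665, -0.0452, 0.1725]
tcp_rot: [-180.0, 0.1, -169.0]
wrist_force: [-0.2, -1.1, -0.4]
opening: 0.0245
grasp_force: 0.0
tcp [-179.6   40.   172.5] F [-0.2 -1.1 -0.4]
scene now 163 291.5 219.2
side now 108 280.5 202.3
scene 6 [140. 173.]
scene 40 [164. 193.]
scene 74 [189. 214.]
side 6 [132. 161.]
side 40 [134. 181.]
side 74 [136. 202.]
```

View pics/final.png

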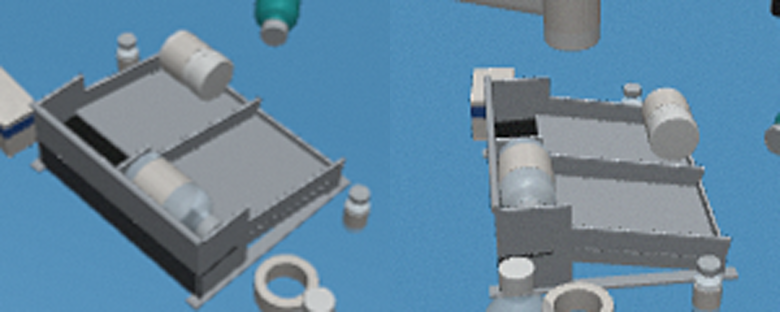

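The final picture shows the bottle square in the trough against the back stop: scene half at (165,185), side half at (525,175). The jar and the other things are unmoved and the hand is clear, so I'm handing in.

```bash
python3 -c "
from workcell import bot;print(bot.job_done())"
```

```text
the job is handed in; nothing more can be done
None
```

I handed the job in at about 17 s: the saline bottle was rolled up its lane and lies in the rest against the back stop, the jar and everything else look unmoved, and the hand is clear; the hand-in gave no verdict, so this rests on the last pictures.

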